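Shut the kitchen down at the interlocked lever bank

TASK

Shut the kitchen's supplies off for the night: throw all three levers of the shut-off bank on the worktop away from you, fully home against their back stops, and let go of them. The levers are interlocked: only one is free at a time, each must go right home before the next is freed, and the order is not marked and differs every time, so feel for it; a lever that stops part way is locked, so never force it, nor press hard against the back stop, but leave it and try another. Leave the things round the bank where they are.

Things in the scene. Friction and masses are not known exactly. Their poses are not given: they have to be found in the camera images.
- bank: the shut-off bank: a white housing 120 mm deep (its x) by 270 mm wide (its y) with a steel cover, top 70 mm above the worktop, on a thin steel foot plate (136 x 290 mm), fixed to the worktop. Origin: centre of the underside. Its x axis points away from the robot (yaw within 0.25 rad) and is the direction in which the levers are thrown; y is to the left. Three identical levers stand in slots along its y axis, 80 mm apart.
- grip_left (a point): centre of the black T-grip of the left lever: a round cross bar 18 mm thick and 38 mm long along the bank's y, on a flat steel stem 8 x 12 mm. The lever turns about an axis along the bank's y, at bank x 0, y 80 mm, 55 mm above the worktop; the grip's centre is 90 mm from that axis. At the start it leans about 0.45 rad towards the robot (grip 39 mm before the axis, 136 mm above the worktop), when home 0.45 rad away from it (39 mm beyond, same height); upright in between.
- shaft_left (a joint): angle of the left lever's shaft: 0 at the front stop (leaning to the robot), growing as the lever is thrown away from the robot to the rigid back stop at 0.90 rad (home). Starts between 0 and 0.08. A free lever runs against 3 to 6 N at the grip all the way and stays where it is left; a locked one moves just as easily at first and then stops dead somewhere between 0.1 and 0.5 rad. A lever frees the next one when it has passed about 0.83 rad.
- flex_left (a joint): how far the left handle is bent on its shaft (rad, positive when pushed away from the robot, 0 at rest): the handle is sprung, 16 N m per rad, about 2 N per mm at the grip. Beyond 0.10 rad either way (about 18 N at the grip) the lever counts as forced.
- grip_middle (a point): centre of the black T-grip of the middle lever: a round cross bar 18 mm thick and 38 mm long along the bank's y, on a flat steel stem 8 x 12 mm. The lever turns about an axis along the bank's y, at bank x 0, y 0 mm, 55 mm above the worktop; the grip's centre is 90 mm from that axis. At the start it leans about 0.45 rad towards the robot (grip 39 mm before the axis, 136 mm above the worktop), when home 0.45 rad away from it (39 mm beyond, same height); upright in between.
- shaft_middle (a joint): angle of the middle lever's shaft: 0 at the front stop (leaning to the robot), growing as the lever is thrown away from the robot to the rigid back stop at 0.90 rad (home). Starts between 0 and 0.08. A free lever runs against 3 to 6 N at the grip all the way and stays where it is left; a locked one moves just as easily at first and then stops dead somewhere between 0.1 and 0.5 rad. A lever frees the next one when it has passed about 0.83 rad.
- flex_middle (a joint): how far the middle handle is bent on its shaft (rad, positive when pushed away from the robot, 0 at rest): the handle is sprung, 16 N m per rad, about 2 N per mm at the grip. Beyond 0.10 rad either way (about 18 N at the grip) the lever counts as forced.
- grip_right (a point): centre of the black T-grip of the right lever: a round cross bar 18 mm thick and 38 mm long along the bank's y, on a flat steel stem 8 x 12 mm. The lever turns about an axis along the bank's y, at bank x 0, y -80 mm, 55 mm above the worktop; the grip's centre is 90 mm from that axis. At the start it leans about 0.45 rad towards the robot (grip 39 mm before the axis, 136 mm above the worktop), when home 0.45 rad away from it (39 mm beyond, same height); upright in between.
- shaft_right (a joint): angle of the right lever's shaft: 0 at the front stop (leaning to the robot), growing as the lever is thrown away from the robot to the rigid back stop at 0.90 rad (home). Starts between 0 and 0.08. A free lever runs against 3 to 6 N at the grip all the way and stays where it is left; a locked one moves just as easily at first and then stops dead somewhere between 0.1 and 0.5 rad. A lever frees the next one when it has passed about 0.83 rad.
- flex_right (a joint): how far the right handle is bent on its shaft (rad, positive when pushed away from the robot, 0 at rest): the handle is sprung, 16 N m per rad, about 2 N per mm at the grip. Beyond 0.10 rad either way (about 18 N at the grip) the lever counts as forced.
- tea_light: bystander: small round candle in a metal cup, 38 mm wide, 15 mm high, standing on the bank's cover between the middle and the right lever; origin at its underside
- teaspoon: bystander: teaspoon 130 mm long, lying in front of the bank; origin at its underside
- garlic: bystander: garlic bulb, 60 mm, behind the bank; origin at its underside
- lemon: bystander: lemon 78 x 55 mm, behind the bank; origin at its underside
- pepper_jar: bystander: spice jar with ochre cap, 45 mm wide, 100 mm high, behind the bank; origin at its underside
- cream_pot: bystander: small round pot with a red lid, 58 mm wide, 50 mm high, at the left front of the worktop; origin at its underside
- fork: bystander: table fork 193 mm long, at the right front of the worktop; origin at its underside

How it is judged:
By the outcome, as a careful person would: the job done as asked, in the order asked, and still so for the second after the job is handed in, with the robot touching nothing.
It also fails if it takes over 67 s, if anything falls off the work surface, if the arm or the gripper's body presses on something with over 40 N, if the wrist force passes 120 N, or if a joint passes its speed limit or range.

ROBOT

A 6-joint arm with a two-finger parallel gripper is mounted at the origin on a cart in front of the work surface, level with it; the furniture and walls round the work are solid. World frame = base frame: x ahead of the robot, y to its left, z up, the work surface at z = 0. Lengths are in m, angles in rad, forces in N, time in s.
With the tool pointing down it reaches from about 0.275 to 0.875 m from the base axis. Payload 12.5 kg.
Tool frame: the origin (TCP) lies on the centre line of the jaws, within the pads' length; the fingertips stand r.finger_overhang ahead of it and the grasp point (between the pads) lies 3 mm ahead of it (r.finger_overhang is the distance from the TCP to the fingertips, in m); z points along the fingers, y is the direction in which the jaws open and shut (so a half turn about z gives the same grasp; the last joint's range is limited). The gripper opens to 85 mm and grips with 20 to 120 N. Pads are 22 mm wide; open, the fingers measure 114 mm over their backs; the gripper's body (76 mm by 85 mm) begins 54 mm behind the grasp point. The pads swing forward as they close: fully open they stand 13 mm farther back than shut.
Start: joints at [-1.19, 0.351, 1.652, -0, 1.139, -0.085], TCP at [0.247, -0.491, 0.222] pointing down, gripper open.
Joint ranges: [-2.75, 2.75], [-0.79, 2.1], [0.01, 2.65], [-1.57, 4.71], [0.07, 3.14], [-2.87, 2.87]. Speed limits (rad/s): [2.22, 2.22, 2.79, 3.14, 3.14, 3.14].

INTERFACE

Orientations are given as a unit quaternion [x, y, z, w].
In Python, from cell import r, optics gives the robot as it stands. The module is installed in compiled form; this text tells all that it offers. Calls block until the motion is done:
- r.move_to(position, orientation): joint-space move of the TCP to a pose.
- r.move_linear(position, rot=None, vel=0.15): straight line of the TCP; rot=None keeps the orientation; vel is the mean speed in m/s.
- r.set_joints(angles): joint-space move.
- r.set_gripper(opening, squeeze=None): opening from 0.0 (shut) to 1.0 (fully open); squeeze is the grip in N (None keeps the last); returns when the fingers have stopped.
- r.sleep(seconds).
- r.inverse_kinematics(position, orientation): joint angles nearest the present ones, or None.
- optics.get_image(name): name is "side" or "top" or "wrist"; returns a dict with "pixels" (400x640x3 uint8, red, green, blue), "depth" (400x640 float32, m along the optical axis (not along the pixel's ray), 0 where there is no reading), "fx", "fy", "cx", "cy" (pixels), "camera_from_world" (4x4, takes a point from world to camera coordinates); the wrist camera has in their place "mount" (4x4, takes a point from camera to tool coordinates, whose origin is the TCP and whose axes are the flange's). Camera axes: x right, y down, z forward; pixel columns grow to the right and rows downward; lengths in m; the calibration is good to about 2 mm. A picture is of the moment at which its call begins: read the wrist's pose just before it.
A pose or a line that the arm cannot do raises r.PlanningError and nothing moves.
- r.hand_in(): hands the job in, once; it reports no verdict.
Readings, each from a call of its own:
- r.current_t(): time.
- r.current_q(): joint angles.
- r.current_qvel(): joint speeds.
- r.current_effort(): joint torques, N m.
- r.current_tool_pos(): TCP position.
- r.current_ee_rot(): TCP orientation.
- r.current_contact_force(): force on the tool from outside, world axes, zero at the start.
- r.current_torque(): the same for the moment, N m.
- r.current_opening(): opening from 0.0 (shut) to 1.0 (fully open).
Only numpy, scipy, OpenCV 4.12 (cv2) and the standard library are available. Lean on these libraries where they do the work, as an engineer would, in place of code of your own. Each camera call takes 0.05 s, during which the arm holds its last target. There are 200 camera calls.

## Working session

There is one attempt and no reset: what is moved stays moved. The work goes in short steps, each a Python script; the robot and the scene stay as the last script left them, time stands still between calls to the robot, and variables do not carry over. Pictures are saved under pics/ and viewed, about 8 in all and at most 12, crops included, and the job is handed in when it is done.

```bash
mkdir -p pics; python3 - <<'E'
from cell import r, optics
import cv2,pickle
for n in("top","side"):
    d=optics.get_image(n); pickle.dump(d,open(n+".pkl","wb"))
    cv2.imwrite(f"pics/{n}0.png",d["pixels"][:,:,::-1])
    print(n,d["fx"],d["cx"],d["cy"],d["camera_from_world"].round(3).tolist())
print(r.finger_overhang,r.current_t(),r.current_ee_rot(),r.current_contact_force())
E
```

```text
top 367.03493886518515 320.72150318329096 199.69382872901286 [[-0.027, -1.0, -0.005, -0.002], [-0.985, 0.028, -0.17, 0.541], [0.17, 0.0, -0.985, 0.967], [0.0, 0.0, 0.0, 1.0]]
side 398.7925476585893 320.34087599242685 194.36622864753753 [[-0.85, -0.526, -0.01, 0.459], [-0.343, 0.569, -0.747, 0.303], [0.399, -0.632, -0.664, 0.971], [0.0, 0.0, 0.0, 1.0]]
0.022 0.1 [ 9.73004994e-01  2.30783430e-01 -8.42519033e-05 -5.31275383e-04] [-0.66100758 -0.16062043 -0.52701735]
```

View pics/top0.png

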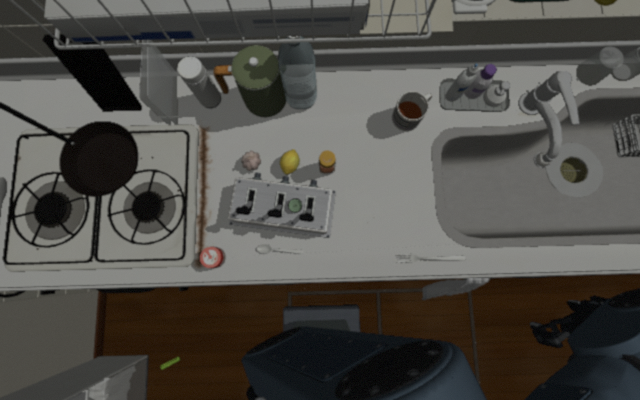

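View pics/side0.png

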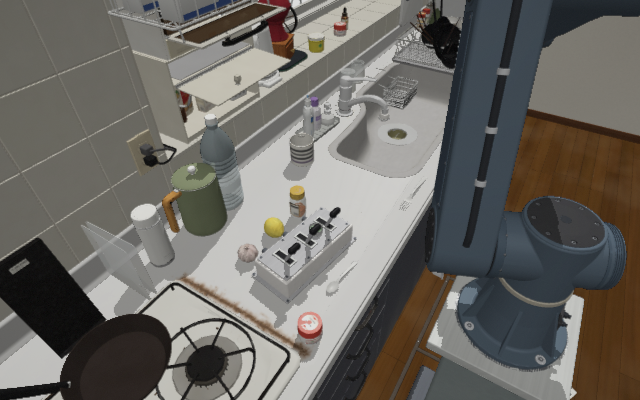

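The top view shows the bank at about (283,205), with the garlic, lemon and jar behind it and the spoon in front. I'll enlarge this and fit the cover from depth.

```bash
cat > h.py <<'E'
import numpy as np,cv2,pickle
def cloud(d):
    v,u=np.mgrid[:400,:640]; z=d["depth"]
    p=np.stack([(u-d["cx"])/d["fx"]*z,(v-d["cy"])/d["fy"]*z,z],-1)
    T=np.linalg.inv(d["camera_from_world"]); w=p@T[:3,:3].T+T[:3,3]; w[z==0]=np.nan; return w
E
python3 - <<'E'
from h import *
d=pickle.load(open("top.pkl","rb")); w=cloud(d)
cv2.imwrite("pics/crop.png",cv2.resize(d["pixels"][140:265,220:350,::-1],None,fx=6,fy=6,interpolation=cv2.INTER_CUBIC)[:,:780])
for n in("top","side"):
    d=pickle.load(open(n+".pkl","rb")); w=cloud(d)
    m=(abs(w[...,2]-.07)<.008)&(w[...,0]>.35)&(w[...,0]<.68)&(abs(w[...,1]-.1)<.2)
    k,lab,st,c=cv2.connectedComponentsWithStats(m.astype(np.uint8)); i=1+st[1:,4].argmax()
    q=w[lab==i]; print(n,st[i],cv2.minAreaRect(q[:,:2].astype(np.float32)),np.median(q[:,2]))
    g=w[(w[...,2]>.115)&(w[...,2]<.16)&(w[...,0]>.35)&(w[...,0]<.6)&(abs(w[...,1]-.1)<.2)]
    print(len(g)); 
    if len(g)>9:
        _,l,cc=cv2.kmeans(g.astype(np.float32),3,None,(3,50,1e-5),10,cv2.KMEANS_PP_CENTERS); print(cc.round(4))
E
```

```text
top [ 228  177  104   56 3766] ((0.5292050838470459, 0.09472578763961792), (0.2686271071434021, 0.11942771077156067), 80.8373031616211) 0.07013333722160292
320
[[0.4815 0.0207 0.1435]
 [0.5034 0.1783 0.1416]
 [0.4939 0.0995 0.1431]]
side [ 255  207   98   78 2958] ((0.5278006792068481, 0.09560510516166687), (0.2693227529525757, 0.12143200635910034), 80.79188537597656) 0.07061277118130788
274
[[0.4997 0.1832 0.1416]
 [0.478  0.0255 0.1423]
 [0.4906 0.1045 0.142 ]]
```

View pics/crop.png

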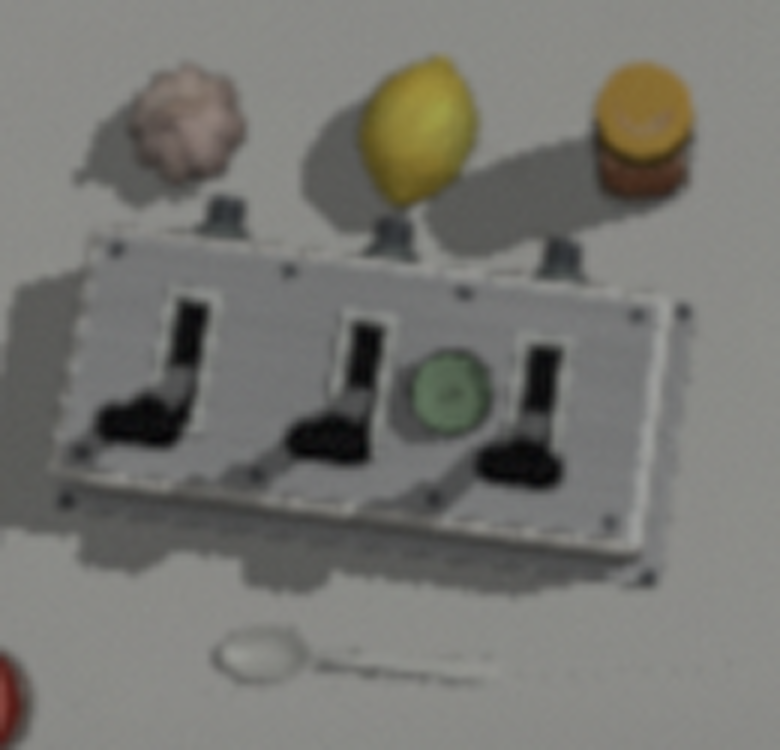

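The crop shows three levers leaning towards the robot, the tea light on the cover between middle and right, and clear space in front. The two depth fits agree: bank at (0.5285, 0.095), yaw −0.16. I'll push with the shut fingertips along the grip's arc in small steps, watching the force.

```bash
cat >> h.py <<'E'
C=np.array([.5285,.0951]); YAW=-.160
ex=np.array([np.cos(YAW),np.sin(YAW)]); ey=np.array([-ex[1],ex[0]])
Q=[np.cos(YAW/2),np.sin(YAW/2),0,0]
Y={"left":.08,"middle":0.,"right":-.08}
H=.011; X0=-.078
def P(x,y,tip):
    from cell import r
    return [*(C+x*ex+y*ey),tip+r.finger_overhang]
def tipz(x):
    s=np.clip((x+.009+H)/.09,-.45,.45); return .055+.09*np.sqrt(1-s*s)-.004
def force():
    from cell import r
    f=np.array(r.current_contact_force()); return np.array([f[:2]@ex,f[:2]@ey,f[2]])
def push(name,lim=10.5,step=.0015,vel=.03,xmax=.036):
    from cell import r
    y=Y[name]; r.move_linear(P(X0,y,tipz(X0)),vel=.12); r.sleep(.1); f0=force(); x=X0; log=[]; t=r.current_t()
    while x<xmax:
        x+=step; r.move_linear(P(x,y,tipz(x)),vel=vel); r.sleep(.03)
        f=force()-f0; log.append((round(x*1e3,1),*f.round(1)))
        if -f[0]>lim or np.linalg.norm(f)>16: break
    p=np.array(r.current_tool_pos()); print(name,"stop cmd x",x,"actual",(p[:2]-C)@ex,"f",f.round(1),"dt",r.current_t()-t)
    for l in log[::2]: print(*map(float,l),end=" | ")
    print()
    r.move_linear(P(x-.02,y,tipz(x)),vel=.06); r.move_linear(P(X0,y,tipz(X0)),vel=.15)
    print("t",r.current_t()); return x
E
python3 - <<'E'
from h import *
from cell import r
r.set_gripper(0.0,20); print("oh",r.finger_overhang,r.current_opening(),r.current_t())
r.move_to(P(-.10,-.08,.2),Q); print(r.current_t(), r.current_tool_pos())
push("right")
E
```

```text
oh 0.022 -0.001590518013412259 0.8667
2.85 [0.41721158 0.03162043 0.2220449 ]
right stop cmd x 0.03600000000000007 actual 0.036000129783061156 f [0.8 0.5 0.1] dt 21.5333
-76.5 0.0 0.6 0.5 | -73.5 0.8 0.1 -0.3 | -70.5 -0.5 -0.1 -0.9 | -67.5 -0.1 0.0 -0.0 | -64.5 0.8 0.2 -1.4 | -61.5 1.2 0.7 0.1 | -58.5 1.0 0.1 -0.6 | -55.5 0.2 -0.3 -0.7 | -52.5 0.9 1.0 -0.1 | -49.5 0.8 0.6 -0.7 | -46.5 0.4 0.5 -0.3 | -43.5 -0.5 0.3 0.1 | -40.5 0.3 0.3 0.2 | -37.5 1.0 0.8 -0.1 | -34.5 -0.2 -0.2 -0.2 | -31.5 0.7 0.2 0.7 | -28.5 -0.5 0.2 0.1 | -25.5 0.5 0.8 -0.7 | -22.5 0.9 -0.4 -0.5 | -19.5 0.3 0.2 0.5 | -16.5 -0.5 -0.3 -0.2 | -13.5 1.5 1.8 0.1 | -10.5 0.8 -0.1 0.3 | -7.5 0.0 0.6 0.2 | -4.5 0.1 0.4 0.1 | -1.5 -0.4 0.4 0.1 | 1.5 1.2 1.9 0.5 | 4.5 0.5 -0.0 0.0 | 7.5 0.4 0.1 -0.1 | 10.5 -0.1 -0.1 0.1 | 13.5 0.5 0.1 -0.2 | 16.5 0.5 0.4 0.2 | 19.5 0.8 0.6 -0.4 | 22.5 0.5 0.2 0.0 | 25.5 0.4 0.7 -0.5 | 28.5 0.3 0.4 0.2 | 31.5 0.4 0.2 0.5 | 34.5 0.5 -0.1 -0.3 | 
t 26.4917
```

No contact at all, so the fingertips missed the bar. I'll look before doing anything else.

```bash
python3 - <<'E'
from h import *
from cell import r,optics
ims=[]
for n in("top","side"):
    d=optics.get_image(n); pickle.dump(d,open(n+"1.pkl","wb")); w=cloud(d)
    a=d["pixels"][130:255,220:350] if n=="top" else d["pixels"][150:300,230:390]
    ims.append(cv2.resize(a,(400,400*a.shape[0]//a.shape[1]),interpolation=cv2.INTER_CUBIC)[:375])
    g=w[(w[...,2]>.115)&(w[...,2]<.148)&(w[...,0]>.35)&(w[...,0]<.6)&(abs(w[...,1]-.1)<.2)]
    l=np.stack([(g[:,:2]-C)@ex,(g[:,:2]-C)@ey,g[:,2]],1)
    for k in Y:
        q=l[(abs(l[:,1]-Y[k])<.03)]; print(n,k,len(q),q.mean(0).round(4),q.min(0).round(3),q.max(0).round(3)) if len(q) else None
print(r.current_tool_pos(),r.current_t())
h=min(i.shape[0] for i in ims); cv2.imwrite("pics/b.png",np.hstack([i[:h] for i in ims])[:,:,::-1])
E
```

```text
top left 108 [-0.038   0.0782  0.1415] [-0.047  0.061  0.125] [-0.023  0.099  0.148]
side left 102 [-0.0424  0.0822  0.1414] [-0.049  0.06   0.121] [-0.031  0.099  0.147]
side middle 84 [-0.0389  0.0031  0.1417] [-0.046 -0.015  0.117] [-0.025  0.019  0.148]
side right 79 [-0.0386 -0.076   0.1413] [-0.045 -0.095  0.116] [-0.025 -0.062  0.148]
[0.43963695 0.02840026 0.15341819] 26.5917
```

View pics/b.png

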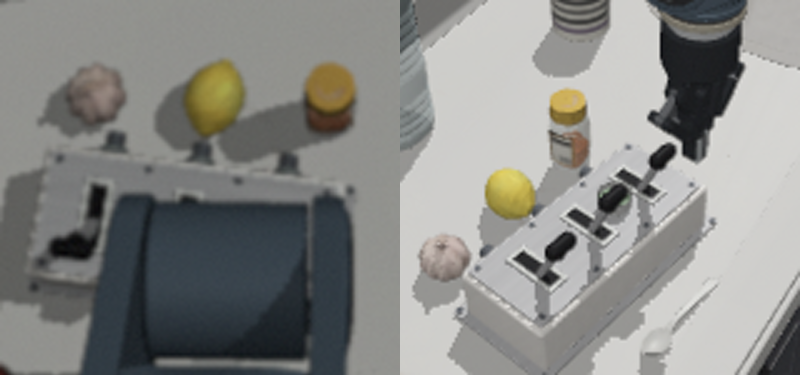

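```bash
python3 - <<'E'
from h import *
d=pickle.load(open("side1.pkl","rb")); w=cloud(d)
x=(w[...,:2]-C)@ex; y=(w[...,:2]-C)@ey; z=w[...,2]
m=(abs(x+.078)<.05)&(abs(y+.08)<.05)&(z>.1)&(z<.26)&~((x>-.052)&(z<.15))
for a in np.arange(.1,.26,.01):
    k=m&(z>=a)&(z<a+.01)
    if k.sum(): print(round(a,2),k.sum(),[round(float(f(v[k])),3) for v in(x,y) for f in(np.min,np.max)])
v,u=np.where(m&(z<.15)); print(u.min(),u.max(),v.max())
a=cv2.resize(d["pixels"][150:240,310:400],None,fx=6,fy=6,interpolation=cv2.INTER_CUBIC); cv2.imwrite("pics/c.png",a[:,:,::-1])
T=d["camera_from_world"]
for t in(.131,.1534):
  p=T@np.array([.4396,.0284,t,1]); print(t,d["fx"]*p[0]/p[2]+d["cx"],d["fy"]*p[1]/p[2]+d["cy"])
E
```

```text
0.16 10 [-0.088, -0.072, -0.087, -0.07]
0.17 27 [-0.089, -0.071, -0.095, -0.066]
0.18 28 [-0.09, -0.071, -0.094, -0.065]
0.19 21 [-0.09, -0.08, -0.088, -0.066]
0.2 21 [-0.092, -0.084, -0.107, -0.067]
0.21 68 [-0.092, -0.066, -0.118, -0.049]
0.22 49 [-0.092, -0.066, -0.126, -0.035]
0.23 80 [-0.096, -0.067, -0.129, -0.031]
0.24 57 [-0.096, -0.077, -0.129, -0.032]
0.25 67 [-0.098, -0.078, -0.128, -0.03]Traceback (most recent call last):
  File "<stdin>", line 8, in <module>
    return umr_minimum(a, axis, None, out, keepdims, initial, where)
ValueError: zero-size array to reduction operation minimum which has no identity
```

```bash
python3 - <<'E'
from h import *
from cell import r
d=pickle.load(open("side1.pkl","rb")); w=cloud(d)
a=cv2.resize(d["pixels"][150:240,310:400],None,fx=6,fy=6,interpolation=cv2.INTER_CUBIC); cv2.imwrite("pics/c.png",a[:,:,::-1])
T=d["camera_from_world"]
for t in(.131,.1534,.163,.2):
  p=T@np.array([.4396,.0284,t,1]); print(t,d["fx"]*p[0]/p[2]+d["cx"],d["fy"]*p[1]/p[2]+d["cy"])
print(w[205:226:2,348].round(3).tolist()); print(r.current_ee_rot(),r.current_q(),r.current_opening())
E
```

```text
0.131 346.75117743586645 221.3907646129618
0.1534 347.04647210941556 215.27928015498583
0.163 347.1756629077418 212.60551856425107
0.2 347.68906116154176 201.98011374018344
[[0.431, 0.043, 0.205], [0.433, 0.039, 0.194], [0.433, 0.037, 0.186], [0.433, 0.036, 0.178], [0.433, 0.038, 0.173], [0.433, 0.036, 0.164], [0.505, -0.106, -0.001], [0.501, -0.101, -0.003], [0.496, -0.09, -0.0], [0.461, -0.022, 0.07], [0.457, -0.014, 0.071]]
[ 9.96794447e-01 -8.00046545e-02  2.90984321e-04 -5.92812082e-06] [-4.12296264e-02  2.48910330e-01  1.99186952e+00 -1.37371927e-05
  9.00230817e-01  1.68975574e+00] 0.001461727098236723
```

View pics/c.png

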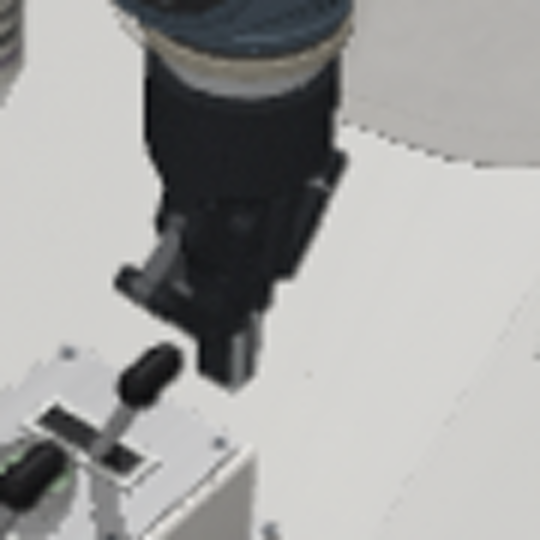

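The side view and depth both put the shut fingertips at z≈0.16, about 29 mm above the nominal 0.131, so the pass went over the bars. I'll correct for that using the measured tip, recheck it, and speed up the sensing. The lock can only bite between 0.1 and 0.5 rad, so only that stretch needs fine steps.

```bash
cat >> h.py <<'E'
DZ=-.029
def P(x,y,tip):
    from cell import r
    return [*(C+x*ex+y*ey),tip+r.finger_overhang+DZ]
def tipz(x):
    s=np.clip((x+.009+H)/.09,-.45,.45); return .055+.09*np.sqrt(1-s*s)-.006
def tipcheck(y):
    from cell import optics
    d=optics.get_image("side"); w=cloud(d); x=(w[...,:2]-C)@ex; yy=(w[...,:2]-C)@ey
    m=(abs(x-X0)<.016)&(abs(yy-y)<.02)&(w[...,2]>.09)&(w[...,2]<.3); m&=x<-.06
    return np.percentile(w[...,2][m],1)
def xa(th): return .09*np.sin(th-.45)-.009-H     # tool x touching grip at shaft angle th
def fx(f0):
    from cell import r
    return np.mean([force() for _ in range(3)],0)-f0
def push(name,x=None,sure=False,vel=.06):
    from cell import r
    y=Y[name]; t=r.current_t(); log=[]
    r.move_linear(P(X0,y,tipz(X0)),vel=.15); r.sleep(.05); f0=force()
    def go(x,vel=vel):
        r.move_linear(P(x,y,tipz(x)),vel=vel); f=fx(f0); log.append((round(x*1e3,1),*f.round(1).tolist())); return f
    x=xa(.07) if x is None else x
    f=go(x); res=None; run=[]
    def stuck(f):
        run.append(-f[0]); return -f[0]>11 or np.linalg.norm(f)>15 or (len(run)>3 and -f[0]>np.median(run[1:])+3.5)
    if not sure:
        while x<xa(.53):
            if stuck(f): res="LOCKED"; break
            x+=.0035; f=go(x)
    if res is None and not stuck(f):
        x0=x; 
        for x in np.linspace(x0,xa(.82),3)[1:]:
            f=go(x)
            if stuck(f): res="STUCK"; break
        while res is None:
            x+=.002; f=go(x)
            if -f[0]>10.5: res="HOME"
            elif x>xa(.9)+.012: res="NOSTOP"
    r.move_linear(P(x-.02,y,tipz(x)),vel=.1)
    r.move_linear(P(X0,y,tipz(X0)),vel=.2)
    print(name,res or "STUCK",x,"dt",r.current_t()-t,"t",r.current_t()); print(log); return res,x
E
python3 - <<'E'
from h import *
from cell import r
t=r.current_t(); r.move_linear(P(X0,-.08,tipz(X0)),vel=.08); z=tipcheck(-.08); print("tip",z,r.current_t()-t)
if .115<z<.14: push("right")
E
```

```text
tip 0.13628489642612737 0.5915999999999997
right LOCKED -0.01838284224716842 dt 4.066700000000001 t 31.25
[(np.float64(-53.4), 0.2, 0.3, 0.9), (np.float64(-49.9), -2.3, 0.2, 1.6), (np.float64(-46.4), -2.9, -0.7, 4.0), (np.float64(-42.9), -4.2, 0.9, 3.7), (np.float64(-39.4), -4.8, 0.2, 4.3), (np.float64(-35.9), -3.5, -0.5, 3.8), (np.float64(-32.4), -5.0, -0.5, 3.1), (np.float64(-28.9), -3.8, -0.7, 5.0), (np.float64(-25.4), -4.6, 0.3, 3.6), (np.float64(-21.9), -5.8, -1.0, 5.0), (np.float64(-18.4), -9.2, 0.8, 7.8)]
```

The right lever took about 5 N and then rose to 9 N part way, so it is probably locked. The upward force shows the tip riding on the bar's upper side, so I'll go 10 mm lower and try the middle one.

```bash
sed -i 's/^DZ=.*/DZ=-.039/' h.py; python3 - <<'E'
from h import *
push("middle")
E
```

```text
middle HOME 0.026545388876846585 dt 7.683300000000003 t 38.9333
[(np.float64(-53.4), 0.9, -0.0, 0.0), (np.float64(-49.9), -0.6, -0.6, 1.7), (np.float64(-46.4), -2.4, -0.3, 2.3), (np.float64(-42.9), -4.1, -0.7, 4.7), (np.float64(-39.4), -5.3, -0.7, 4.9), (np.float64(-35.9), -3.6, -0.3, 3.3), (np.float64(-32.4), -3.2, -0.5, 3.4), (np.float64(-28.9), -2.9, -0.7, 2.7), (np.float64(-25.4), -2.6, 0.6, 3.7), (np.float64(-21.9), -2.1, -0.6, 2.9), (np.float64(-18.4), -2.4, 0.4, 2.5), (np.float64(-14.9), -1.2, 0.8, 4.1), (np.float64(-11.4), -1.8, -0.7, 3.3), (np.float64(0.6), -0.8, 1.0, 0.9), (np.float64(12.5), -0.4, -0.1, 0.8), (np.float64(14.5), -1.5, -0.5, 2.8), (np.float64(16.5), -2.2, -0.6, 3.1), (np.float64(18.5), -0.8, -0.5, 3.6), (np.float64(20.5), -1.1, -0.4, 4.1), (np.float64(22.5), -5.0, -0.0, 4.2), (np.float64(24.5), -9.1, 0.7, 4.4), (np.float64(26.5), -12.1, 0.2, 4.2)]
```

```bash
cat >> h.py <<'E'
def where():
    from cell import optics
    d=optics.get_image("side"); w=cloud(d); L=np.stack([(w[...,:2]-C)@ex,(w[...,:2]-C)@ey,w[...,2]],-1); o={}
    for k in Y:
        q=L[(abs(L[...,1]-Y[k])<.024)&(abs(L[...,0])<.056)&(L[...,2]>.12)&(L[...,2]<.16)]
        o[k]=(len(q),q.mean(0).round(4).tolist() if len(q) else None)
    print(o)
E
python3 - <<'E'
from h import *
where(); push("right",x=-.030); where()
E
```

```text
{'left': (100, [-0.0425, 0.0823, 0.1419]), 'middle': (110, [0.0337, 0.0025, 0.1385]), 'right': (0, None)}
right LOCKED -0.016 dt 3.4166999999999987 t 42.4
[(-30.0, 0.8, -0.5, 1.0), (-26.5, -0.6, -0.4, -0.0), (-23.0, -4.4, -0.2, 2.6), (-19.5, -7.8, -0.8, 6.2), (-16.0, -10.2, 0.3, 10.5)]
{'left': (100, [-0.0424, 0.0822, 0.1416]), 'middle': (111, [0.0339, 0.0023, 0.138]), 'right': (93, [-0.0097, -0.0772, 0.1468])}
```

Right is still locked (at about 0.38 rad) and the middle is home, so left must be the free one, then right.

```bash
python3 - <<'E'
from h import *
if push("left",sure=True,vel=.08)[0]=="HOME": where(); push("right",x=-.028,sure=True,vel=.08)
where()
E
```

```text
left HOME 0.026545388876846585 dt 5.533299999999997 t 47.9833
[(np.float64(-53.4), -0.6, -0.0, -1.1), (np.float64(-20.4), -2.8, -0.8, 2.0), (np.float64(12.5), -1.8, 0.1, 0.8), (np.float64(14.5), -3.1, -0.0, 0.8), (np.float64(16.5), -2.8, 0.4, 2.9), (np.float64(18.5), -3.3, 0.5, 3.0), (np.float64(20.5), -2.6, -0.9, 3.9), (np.float64(22.5), -6.6, 0.2, 4.0), (np.float64(24.5), -9.4, 0.8, 2.3), (np.float64(26.5), -13.0, 1.3, 3.2)]
{'left': (121, [0.0338, 0.0823, 0.1383]), 'middle': (0, None), 'right': (93, [-0.0099, -0.0772, 0.1468])}
right HOME 0.024545388876846583 dt 5.275000000000006 t 53.3083
[(-28.0, -0.3, 1.2, 0.4), (np.float64(-7.7), -1.9, 1.3, 0.9), (np.float64(12.5), -1.6, 0.4, -0.0), (np.float64(14.5), -3.4, 1.0, 2.6), (np.float64(16.5), -3.8, 0.7, 3.3), (np.float64(18.5), -2.3, 1.1, 4.3), (np.float64(20.5), -2.4, 1.8, 4.2), (np.float64(22.5), -5.8, 0.6, 3.9), (np.float64(24.5), -10.9, 2.3, 3.5)]
{'left': (120, [0.0337, 0.0821, 0.1381]), 'middle': (109, [0.0339, 0.0025, 0.1384]), 'right': (99, [0.0339, -0.0771, 0.1385])}
```

```bash
python3 - <<'E'
from h import *
from cell import r,optics
r.move_linear(P(-.1,-.08,.19),vel=.15)
d=optics.get_image("side"); cv2.imwrite("pics/end.png",cv2.resize(d["pixels"][150:350,230:450,::-1],None,fx=2.9,fy=2.9,interpolation=cv2.INTER_CUBIC))
print(r.current_t(),r.current_contact_force())
E
```

```text
53.9917 [ 0.58512893 -0.48524435  0.06950399]
```

View pics/end.png

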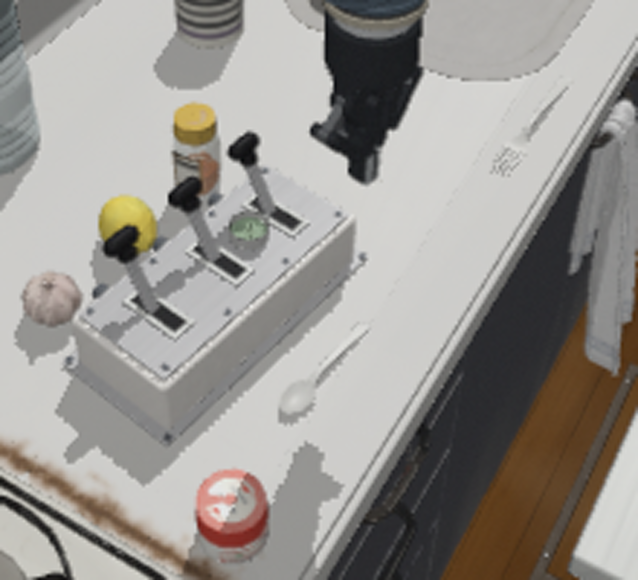

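All three levers, at (125,243), (187,193) and (245,150), lean away from the robot. The tea light and the other items are where they were, and the gripper is clear.

```bash
python3 -c "
from cell import r
r.hand_in()"
```

```text
the job is handed in; nothing more can be done
```

All three levers are thrown home and let go, and the job was handed in at about 54 s of the 67 s allowed. The order turned out to be middle, left, right.

- **How it went:** I pushed each grip with the shut fingertips in small steps, watching the force. The right lever stopped part way both times I tried it early (the second time at about 0.38 rad), so I left it each time and it went last.
- **Back stops:** each lever met its stop at the expected place. The push along the throw ended at 11–13 N, below the 18 N forcing limit.
- **Highest force:** the second try on the locked right lever reached 10 N along the throw and 10 N upward, about 15 N in all.
- **Last checks:** depth from the side camera puts all three grips at the same bank x, 34 mm. Its readings at the start ran about 4 mm low, so this matches the expected 39 mm to within a couple of mm. In the last picture nothing round the bank looks moved, and the gripper touches nothing.
- **What disagreed:** the first pass went over the right grip without touching it and cost about 21 s. The shut fingertips stood roughly 30 mm higher than the TCP plus `r.finger_overhang` figure, so I corrected for the height seen by the camera. Even after that, the pushes showed some upward force, up to about 5 N on the levers that moved.

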